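Regrip a capped tube in a V-block, load it on the tube roller and jog it

ROBOT

A 6-joint arm with a two-finger parallel gripper is mounted at the origin on the work surface; the furniture and walls round the work are solid. World frame = base frame: x ahead of the robot, y to its left, z up, the work surface at z = 0. Lengths are in m, angles in degrees, forces in N, time in s.
With the tool pointing down it reaches from about 0.35 to 0.875 m from the base axis. Payload 4.2 kg.
Tool frame: the origin (TCP) lies on the centre line of the jaws, within the pads' length; the fingertips stand 11 mm ahead of it and the grasp point (between the pads) lies 8 mm behind it; z points along the fingers, y is the line along which they close (so a half turn about z gives the same grasp; the last joint's range is limited). The gripper opens to 87 mm and grips with 3 to 60 N. Pads are 19 mm wide; open, the fingers measure 117 mm over their backs; the gripper's body (75 mm by 190 mm) begins 51 mm behind the grasp point.
Start: joints at [-59.267, 22.042, 0.453, 0, -68.411, -14.817], TCP at [0.171, -0.601, 0.234] pointing down, gripper open.
Joint ranges: [-179.83, 179.83], [-69.29, 118.12], [-61.27, 80.66], [-181.25, 117.63], [-171.15, -9.14], [-177.46, 177.46]. Speed limits (degrees/s): [159.86, 159.86, 180, 180, 180, 180].

INTERFACE

Orientations are given as a 3x3 rotation matrix whose columns are the frame's x, y, z axes.
In Python, from station import r gives the robot as it stands.
- The arm moves only by the tool servo_tool, never from a script. Its argument "commands" is a list that holds one entry, the list of rows, each a list of 7 numbers: the closure, from 0 (fully open) to 1 (shut), then the shift along the tool's x, y, z in mm, then the turn, a rotation vector about the tool's x, y, z in rad. In form: [[[claw, x, y, z, ax, ay, az], ...]]. A call has exactly 5 rows; each row is the pose to reach, as a shift and turn from the pose commanded when the call began, along the tool's axes at that moment; what a row does not reach only later rows make up. A row lasts 1/10 s, in which the tool goes at most 50 mm and 8.59 degrees, less where a joint would pass 70% of its speed; a pose out of reach is approached as far as the arm can. A call with a gripper value outside its range is refused whole. The fingers move at their own pace and stop on an object; the grip force is fixed at half the most. Time passes only in rows, so rows that repeat a pose let the fingers close, or fill a call up. It gives the time, the measured TCP pose, the force, the opening and the grip force at its end, in the units of the state.
- r.sense(): the state, without advancing time (a new reading comes with each control period).
- r.capture(name): name is "scene" or "top" or "wrist"; returns a dict with "pixels" (480x640x3 uint8, red, green, blue), "camera_matrix" (3x3 intrinsics, pixels), "R" (3x3) and "t" (3): a world point X has camera coordinates R X + t. Camera axes: x right, y down, z forward; pixel columns grow to the right and rows downward; lengths in m; the calibration is good to about 2 mm. A picture is of the moment at which its call begins. There is no depth.
- r.finish_job(): hands the job in; it is judged then, once.
The state is a dict: "time_s": time; "joints": joint angles; "joint_velocities": joint speeds; "effort": joint torques, N m; "tcp_pos": TCP position; "ee_rot": TCP orientation; "wrist_force": force on the tool from outside, world axes, zero at the start; "moment": the same for the moment, N m; "gripper_width": opening from 0.0 (shut) to 1.0 (fully open); "gripper_force": force on a finger pad.
Only numpy, scipy, OpenCV 4.12 (cv2) and the standard library are available. Lean on these libraries where they do the work, as an engineer would, in place of code of your own. Each camera call takes 0.05 s, during which the arm holds its last target. There are 200 camera calls.

TASK

Lift the red-capped tube out of the slant stand by its cap end, lay it level in the V-block with the cap beyond the notches, let go of it, and take it up again from there by the middle of its body. Lay it down on the tube roller's four wheels, between the end plates and with the cap clear of the wheels, let go, and only then press the green jog button, keep it down for at least two seconds and release it, leaving the tube lying on the wheels. Do not drop the tube at any time, and leave the flask, bottle, dish and carton where they stand.

Things in the scene. Friction and masses are not known exactly. Their poses are not given: they have to be found in the camera images.
- tube_mid (a point): middle of the loose capped tube (half-way along its 130 mm): clear rigid round body 16 mm across, 116 mm long, then a red cap 21.6 mm across, 14 mm long; about 30 g. z axis runs along the tube from foot to cap: the foot is at z = -65 mm, the cap's centre at z = +58 mm. It starts leaning at 45 degrees in the slant stand, cap up
- tube: the same tube; origin at the centre of its foot, z axis along the tube towards the red cap
- slant_stand: fixed white and blue stand, foot 125 x 64 mm; origin at the centre of its underside, z up. Its channel, open on top, slopes up at 45 degrees to local -x; blue cheeks (35 mm over all) cover the sides of the lowest 84 mm of the tube, the cap and 32 mm of body stand free. The tube lies loosely and lifts straight up or along its axis. Tube foot at (40, 0, 24) mm, cap centre at (-47, 0, 111) mm
- v_block: fixed aluminium V-block, foot 92 x 52 x 10 mm; origin at the centre of its underside, z up, x along the groove. Two 90 degree V notches, each 10 mm thick, at x = +29 and -29 mm, 46 mm wide and up to 56 mm high; between them 48 mm are open down to the foot for fingers either side of a tube. Only the clear body fits the notches; the cap must lie beyond either end
- v_axis (a point): point on the axis of a tube lying in the V-block, mid-way between the notches, 48 mm above the table; z up, x along the groove. The tube's middle may lie up to 28 mm from here along x (foot still beyond its notch)
- roller: fixed tube roller, white base 228 x 92 x 22 mm; origin at the centre of its underside, z up, x along the tube. The cradle's middle is at x = +26 mm, the green button at x = -82 mm. Two grey end plates, 74 mm wide, up to 77 mm above the table, inner faces 150 mm apart, leave 10 mm at each end of a tube: its ends cannot be held there
- cradle (a point): middle of the tube's place on the roller, on the axis of a tube lying there, 62 mm above the table; z up, x along the tube. Four black wheels (24 mm across, 12 mm thick, centred at x = +-34 mm, y = +-14 mm, not turning by themselves) carry the clear body, cap either way. Between them 56 mm are open down to the base, 40 mm below. End plates' inner faces at x = +-75 mm
- jog_top (a point): centre of the top of the round green spring-loaded jog button (28 mm across) on the roller's deck, moving with it; pressed straight down
- jog (a joint): travel of the jog button: 0 released, 0.006 m fully down; springs back by itself, fully down takes 4 N; the drive runs from 4 mm on
- flask: bystander: conical flask with rose contents, 60 mm wide, 97 mm high; origin under its centre
- bottle: bystander: round bottle with blue cap, 56 mm wide, 101 mm high; origin under its centre
- dish: bystander: closed petri dish, 62 mm wide, 16 mm high; origin under its centre
- slides: bystander: small carton of cover slips, 40 x 64 x 28 mm; origin under its centre
Things that resemble listed ones, but are neither listed nor needed, are in the scene too. There is more than one size of the tube; the job needs the largest.

How it is judged (in metres and radians):
On the way, in this order (a step that is already met when the one before it is completed fails the run):
1. the tube is lifted out of the slant stand in a grip on its cap end (grasp point more than 25 mm from its middle) (contact force between the fingers and tube above 0.5 N and distance between the grasp point and tube_mid above 0.025 m and height (world z) of tube_mid above 0.095 m), for 0.1 s.
2. the tube lies level in both notches of the V-block, released (x of tube_mid in the frame of v_axis between -0.032 and 0.032 m and y of tube_mid in the frame of v_axis between -0.006 and 0.006 m and z of tube_mid in the frame of v_axis between -0.006 and 0.006 m and angle between the z axis of tube_mid and the x axis of v_axis, either way round below 0.08 rad and angle between tube_mid's own z axis and vertical between 1.5208 and 1.6208 rad and contact force between the fingers and tube below 0.1 N and linear speed of tube below 0.02 m/s), for 0.25 s.
3. the tube is lifted clear of the V-block in a grip on the middle of its body (grasp point within 40 mm of its middle) (contact force between the fingers and tube above 0.5 N and distance between the grasp point and tube_mid below 0.04 m and height (world z) of tube_mid above 0.068 m), for 0.1 s.
4. the tube lies on the roller's four wheels between the end plates, released (x of tube_mid in the frame of cradle between -0.0105 and 0.0105 m and y of tube_mid in the frame of cradle between -0.006 and 0.006 m and z of tube_mid in the frame of cradle between -0.006 and 0.006 m and angle between the z axis of tube_mid and the x axis of cradle, either way round below 0.08 rad and angle between tube_mid's own z axis and vertical between 1.5208 and 1.6208 rad and contact force between the fingers and tube below 0.1 N and linear speed of tube below 0.02 m/s), for 0.25 s.
5. the jog button is held down for 1.8 s with the tube on the wheels (value of joint jog above 0.004 m and x of tube_mid in the frame of cradle between -0.0105 and 0.0105 m and y of tube_mid in the frame of cradle between -0.006 and 0.006 m and z of tube_mid in the frame of cradle between -0.006 and 0.006 m and angle between the z axis of tube_mid and the x axis of cradle, either way round below 0.08 rad and angle between tube_mid's own z axis and vertical between 1.5208 and 1.6208 rad and contact force between the fingers and tube below 0.1 N), for 1.8 s.
At the end, for the whole second after the job is handed in: the tube lies released and still on the roller's wheels, level within 0.05 rad, along the cradle within 0.08 rad, its middle within 10.5 mm along and 6 mm across and in height of the cradle's middle (either way round); the jog button is up again (below 1.5 mm) (all of step 4 and value of joint jog below 0.0015 m); the robot touches nothing.
It fails at once if the jog button is pressed while the tube does not lie on the wheels (value of joint jog above 0.004 m and not (x of tube_mid in the frame of cradle between -0.012 and 0.012 m and y of tube_mid in the frame of cradle between -0.01 and 0.01 m and z of tube_mid in the frame of cradle between -0.01 and 0.01 m)).
It fails at once if the tube is dropped (moves faster than 0.6 m/s out of the fingers) (linear speed of tube above 0.6 m/s and contact force between the fingers and tube below 0.05 N).
It fails at once if the tube falls to the table (height (world z) of tube_mid below 0.03 m).
It fails at once if the flask, bottle, dish or carton is pushed more than 20 mm from its place (distance of any of flask, bottle, dish, slides from where it was at the start of the episode above 0.02 m).
It also fails if it takes over 56 s, if anything falls off the work surface, if the arm or the gripper's body presses on something with over 40 N, if the wrist force passes 120 N, or if a joint passes its speed limit or range.

## Working session

There is one attempt and no reset: what is moved stays moved. The work goes in short steps, Python scripts to look and compute and a tool call to move; the robot and the scene stay as the last step left them, time stands still between calls to the robot, and variables do not carry over. Pictures are saved under pics/ and viewed, at most 10 in all, crops included, and the job is handed in when it is done.

Besides the shell and the picture viewer there is one more tool, called after "Call:" as name(argument=value, ...), one argument or row to a line, values as JSON. servo_tool: Moves the arm, as the interface text tells. Its arguments: {"type":"object","properties":{"commands":{"type":"array","items":{"type":"array","items":{"type":"array","items":{"type":"number"}}}}},"required":["commands"]}

```bash
ls; mkdir -p pics
python3 - <<'E'
from station import r
import cv2,numpy as np
s=r.sense();print(s['time_s'],s['tcp_pos'],s['ee_rot'],s['gripper_width'])
for n in("scene","top"):
    c=r.capture(n);cv2.imwrite(f"pics/{n}0.png",c["pixels"][:,:,::-1]);np.savez(f"pics/{n}0.npz",**c)
    print(n,c["camera_matrix"].tolist(),(-c["R"].T@c["t"]).round(3),c["R"].round(3).tolist())
E
```

```text
pics
0.0 [ 0.17126612 -0.60046059  0.23246004] [[-9.61724694e-01 -2.74016756e-01 -6.55942008e-04]
 [-2.74017536e-01  9.61722413e-01  2.09537103e-03]
 [ 5.66673587e-05  2.19490967e-03 -9.99997590e-01]] 0.9995774069512754
scene [[462.7045186952576, 0.0, 316.55711778052444], [0.0, 462.7045186952576, 242.98713685384578], [0.0, 0.0, 1.0]] [-0.377  0.14   0.655] [[-0.425, -0.905, 0.0], [-0.509, 0.239, -0.827], [0.748, -0.351, -0.563]]
top [[493.4637797424634, 0.0, 322.7807630382597], [0.0, 493.4637797424634, 232.21263218970643], [0.0, 0.0, 1.0]] [ 0.274 -0.222  0.971] [[-0.024, -1.0, -0.003], [-0.989, 0.024, -0.147], [0.147, -0.0, -0.989]]
```

View pics/top0.png

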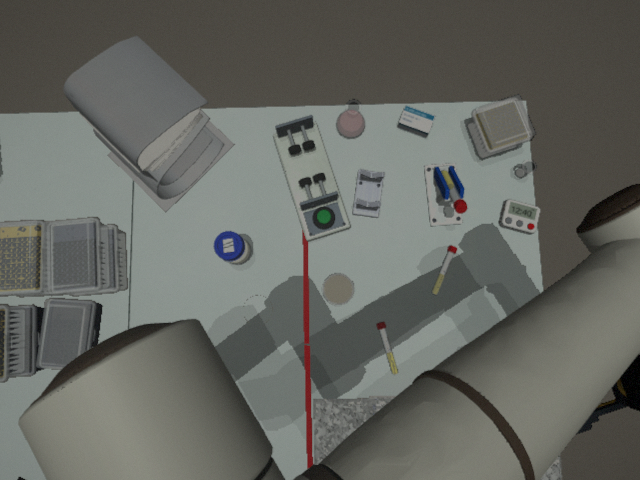

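View pics/scene0.png

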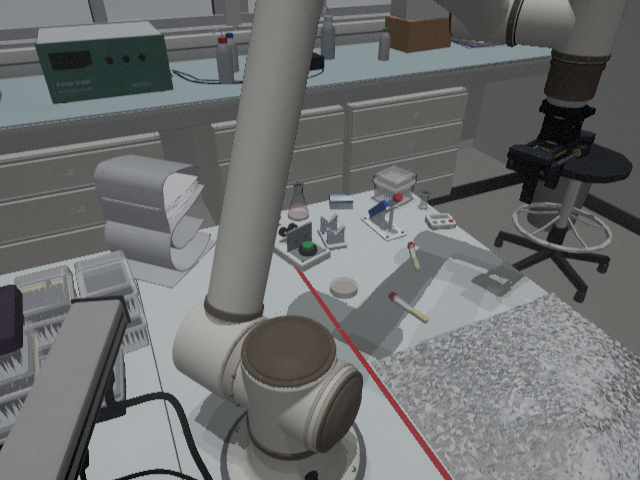

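The top view shows the slant stand with its red cap at about (460,206), the V-block at (369,192) and the roller from (296,125) to (325,235). The green button is at (324,216), the flask at (350,120), the carton at (416,120), the dish at (339,289) and the bottle at (232,247). The two yellow-filled tubes are decoys.

```bash
cat > h.py <<'E'
import numpy as np,cv2
def load(n): return dict(np.load(f"pics/{n}.npz"))
def ray(c,px):
    px=np.atleast_2d(np.float64(px)); d=np.c_[px,np.ones(len(px))]@np.linalg.inv(c["camera_matrix"]).T@c["R"]
    return -c["R"].T@c["t"],d/np.linalg.norm(d,axis=1,keepdims=True)
def onz(c,px,z):
    o,d=ray(c,px); return o+d*((z-o[2])/d[:,2])[:,None]
def tri(c1,p1,c2,p2):
    A=[];b=[]
    for c,p in((c1,p1),(c2,p2)):
        o,d=ray(c,p);P=np.eye(3)-np.outer(d[0],d[0]);A.append(P);b.append(P@o)
    x=np.linalg.lstsq(np.vstack(A),np.hstack(b),rcond=None)[0]; return x
def blobs(img,lo,hi,amin=15):
    m=cv2.inRange(cv2.cvtColor(img,cv2.COLOR_RGB2HSV),np.array(lo),np.array(hi))
    n,l,st,ce=cv2.connectedComponentsWithStats(m)
    return [(ce[i].round(1).tolist(),st[i].tolist()) for i in range(1,n) if st[i,4]>=amin]
def proj(c,X):
    q=np.atleast_2d(X)@c["R"].T+c["t"]; q=q@c["camera_matrix"].T; return q[:,:2]/q[:,2:]
E
python3 - <<'E'
from h import *
t=load("top0");s=load("scene0")
for n,c in(("top",t),("scene",s)):
    print(n,"green",blobs(c["pixels"],(50,120,50),(80,255,255)),"\nred",blobs(c["pixels"],(172,150,80),(180,255,255)),blobs(c["pixels"],(0,150,80),(6,255,255)),"\nblue",blobs(c["pixels"],(105,150,50),(125,255,255)))
cv2.imwrite("pics/crop.png",cv2.resize(t["pixels"][90:245,265:475,::-1],None,fx=3.8,fy=3.8,interpolation=cv2.INTER_CUBIC))
E
```

```text
top green [([323.5, 216.2], [317, 210, 14, 14, 156])] 
red [([460.8, 205.7], [456, 200, 11, 13, 62]), ([530.4, 226.0], [528, 224, 6, 5, 16]), ([452.8, 248.6], [449, 246, 7, 7, 17]), ([305.4, 259.8], [304, 255, 4, 10, 21]), ([305.5, 286.4], [304, 269, 5, 32, 65]), ([306.2, 316.0], [304, 305, 5, 21, 56]), ([306.5, 333.7], [304, 327, 5, 16, 46]), ([306.9, 354.3], [305, 345, 5, 19, 54]), ([307.3, 371.2], [305, 365, 5, 14, 40]), ([307.6, 383.6], [306, 380, 5, 10, 20]), ([308.0, 400.8], [306, 396, 5, 13, 27]), ([308.4, 420.2], [307, 412, 4, 17, 35]), ([308.8, 445.2], [307, 441, 5, 10, 24]), ([309.7, 462.4], [308, 459, 5, 8, 18])] [([460.7, 207.9], [456, 204, 10, 9, 40]), ([305.4, 264.9], [303, 240, 5, 53, 120]), ([306.1, 304.0], [304, 291, 5, 25, 65]), ([307.4, 356.2], [305, 351, 5, 10, 21]), ([308.3, 387.2], [306, 381, 5, 13, 33]), ([307.5, 395.6], [306, 393, 5, 7, 17]), ([307.9, 406.4], [306, 400, 5, 13, 35]), ([308.5, 417.6], [307, 414, 4, 8, 19]), ([309.4, 429.9], [307, 423, 5, 15, 37]), ([308.5, 440.6], [307, 437, 5, 9, 18]), ([309.0, 450.8], [307, 447, 5, 9, 25])] 
blue [([442.4, 182.4], [435, 167, 14, 32, 138]), ([457.0, 181.3], [449, 166, 15, 32, 124]), ([228.3, 245.0], [215, 232, 28, 28, 417])]
scene green [([307.3, 244.4], [303, 242, 10, 6, 47])] 
red [([398.6, 196.9], [395, 194, 8, 7, 29]), ([320.3, 301.1], [298, 270, 43, 59, 209]), ([395.7, 406.0], [339, 330, 113, 150, 690])] [] 
blue [([229.2, 34.9], [226, 33, 7, 4, 19]), ([384.7, 203.9], [383, 201, 4, 7, 15])]
```

View pics/crop.png

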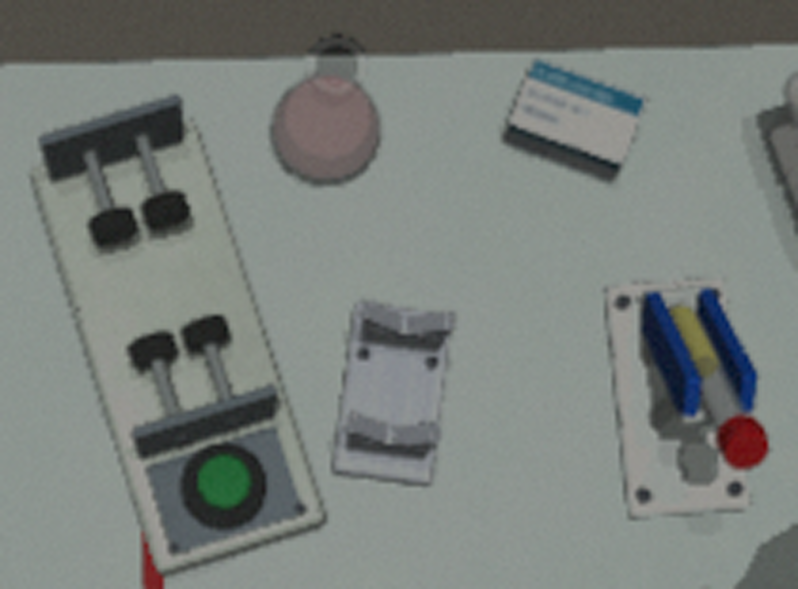

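The crop (origin (265,90), scale 3.8) resolves the corners. The roller deck corners are about (32,175), (325,515) and (165,573), and its wheels are at (113,228), (166,212), (153,352) and (206,334). The V-block foot corners are (357,300), (430,485) and (333,473). The stand foot corners are (605,288), (715,280), (745,508) and (632,518), and the cap is at (743,441).

Run:
```python
from h import *
np.set_printoptions(precision=4,suppress=True)
t=load("top0");s=load("scene0")
C=lambda p:(np.array(p,float)+.5)/3.8+[265,90]-.5
cap=[460.7,206.3]
print("cap tri",tri(t,cap,s,[398.6,196.9]),"onz .111",onz(t,cap,.111))
print("button tri",tri(t,[323.5,216.2],s,[307.3,244.4]), onz(t,[323.5,216.2],.034))
w=onz(t,C([(113,228),(166,212),(153,352),(206,334)]),.056);print("wheels",w,w.mean(0))
b=onz(t,C([(32,175),(325,515),(165,573)]),.02);print("rollerbase",b,np.linalg.norm(b[1]-b[2]),np.linalg.norm(b[0]-b[2]))
v=onz(t,C([(357,300),(430,485),(333,473)]),.005);print("v",v,np.linalg.norm(v[1]-v[2]),np.linalg.norm(v[0]-v[2]),(v[0]+v[1])/2)
f=onz(t,C([(605,288),(715,280),(745,508),(632,518)]),.006);print("stand",f,f.mean(0),np.linalg.norm(f[0]-f[3]),np.linalg.norm(f[3]-f[2]))
print("flask",onz(t,C([(326,128)]),.03),"carton",onz(t,C([(575,120)]),.028),"bottle",onz(t,[228.3,245],.1),"dish",onz(t,[339,289],.016))
from station import r
c=r.capture("wrist");np.savez("pics/w0.npz",**c)
q=r.sense();R=q["ee_rot"];cc=-c["R"].T@c["t"]
print("wristcam in tool: pos",R.T@(cc-q["tcp_pos"]),"\naxes",R.T@c["R"].T,c["camera_matrix"])
```

```text
cap tri [ 0.4422 -0.4672  0.1113] onz .111 [[ 0.442  -0.4676  0.111 ]]
button tri [ 0.4437 -0.223   0.0402] [[ 0.4442 -0.2241  0.034 ]]
wheels [[ 0.5715 -0.1713  0.056 ]
 [ 0.5793 -0.1982  0.056 ]
 [ 0.5067 -0.1903  0.056 ]
 [ 0.5153 -0.217   0.056 ]] [ 0.5432 -0.1942  0.056 ]
rollerbase [[ 0.6133 -0.127   0.02  ]
 [ 0.4277 -0.2757  0.02  ]
 [ 0.3997 -0.193   0.02  ]] 0.0873502686850409 0.22357668166628972
v [[ 0.5452 -0.2973  0.005 ]
 [ 0.4447 -0.3319  0.005 ]
 [ 0.4523 -0.2815  0.005 ]] 0.05104387103975243 0.09427396700434384 [ 0.4949 -0.3146  0.005 ]
stand [[ 0.5482 -0.4289  0.006 ]
 [ 0.5511 -0.4874  0.006 ]
 [ 0.4283 -0.4953  0.006 ]
 [ 0.4244 -0.4362  0.006 ]] [ 0.488 -0.462  0.006] 0.12397481801221556 0.059223683968869005
flask [[ 0.6315 -0.2823  0.03  ]] carton [[ 0.6333 -0.4133  0.028 ]] bottle [[ 0.3845 -0.0535  0.1   ]] dish [[ 0.3046 -0.2505  0.016 ]]
wristcam in tool: pos [ 0.0696 -0.0007 -0.152 ] 
axes [[-0.0003 -0.9668 -0.2554]
 [ 1.     -0.0006  0.0013]
 [-0.0014 -0.2554  0.9668]] [[358.5986   0.     326.0124]
 [  0.     358.5986 238.7903]
 [  0.       0.       1.    ]]
```

Sizes and heights agree with the listing. Next, a wrist view over the V-block, roller and stand to refine the poses.

```bash
cat >> h.py <<'E'
from scipy.spatial.transform import Rotation as Ro
def Rt(ang,tilt=0):
    "tool down, tool x at world heading ang+180 deg, then tilted about tool y"
    a=np.radians(ang); x=-np.array([np.cos(a),np.sin(a),0]); z=np.array([0,0,-1.]); y=np.cross(z,x)
    return np.c_[x,y,z]@Ro.from_euler('y',tilt,degrees=True).as_matrix()
def go(pos,R,grasp=False):
    "shift (mm) and turn (rad) in the tool's axes from measured pose to target"
    from station import r
    s=r.sense();T=s["ee_rot"]; p=np.array(pos,float)
    if grasp: p=p+8e-3*R[:,2]
    d=T.T@(p-s["tcp_pos"])*1e3; w=Ro.from_matrix(T.T@R).as_rotvec()
    print("t",round(s["time_s"],2),"tcp",np.round(s["tcp_pos"],4),"F",np.round(s["wrist_force"],1),"w",round(s["gripper_width"],3),"gf",round(float(s["gripper_force"]),1),"| shift",d.round(1),"turn",w.round(3))
    return d,w
E
python3 -c "
from h import *
go([.5,-.34,.30],Rt(3.5))"
```

```text
t 0.15 tcp [ 0.1713 -0.6006  0.2327] F [-0.7  0.3 -0.4] w 1.002 gf 0.0 | shift [-387.5  160.6  -67. ] turn [ 0.002 -0.     0.217]
```

Call:
servo_tool(
  commands=[
    [[0,-40,17,-7,0,0,0.04],[0,-80,34,-20,0,0,0.09],[0,-120,50,-30,0,0,0.13],[0,-160,66,-40,0,0,0.17],[0,-200,83,-50,0,0,0.217]],
  ],
)

```text
time_s: 0.65
tcp_pos: [0.342, -0.465, 0.2837]
ee_rot: [[-0.998, -0.059, -0.0], [-0.059, 0.998, 0.0], [0.0, 0.0, -1.0]]
wrist_force: [1.1, -1.3, -0.1]
gripper_width: 0.997
gripper_force: 0.0
```

```bash
python3 -c "
from h import *
go([.5,-.34,.30],Rt(3.5))"
```

```text
t 0.65 tcp [ 0.342  -0.465   0.2837] F [ 1.1 -1.3 -0.1] w 0.997 gf 0.0 | shift [-165.1  115.5  -16.3] turn [ 0.    -0.    -0.002]
```

Call:
servo_tool(
  commands=[
    [[0,-40,28,-4,0,0,0],[0,-80,56,-8,0,0,0],[0,-120,84,-12,0,0,0],[0,-160,110,-16,0,0,0],[0,-160,110,-16,0,0,0]],
  ],
)

```text
time_s: 1.15
tcp_pos: [0.498, -0.3436, 0.2991]
ee_rot: [[-0.998, -0.067, 0.001], [-0.067, 0.998, 0.0], [-0.001, 0.0, -1.0]]
wrist_force: [-1.1, -0.1, -0.4]
gripper_width: 1.001
gripper_force: 0.0
```

Run:
```python
from h import *
from station import r
go([.5,-.34,.30],Rt(3.5))
c=r.capture("wrist");np.savez("pics/w1.npz",**c);cv2.imwrite("pics/w1.png",c["pixels"][:,:,::-1])
c=r.capture("top");np.savez("pics/top1.npz",**c)
```

```text
t 1.15 tcp [ 0.498  -0.3436  0.2991] F [-1.1 -0.1 -0.4] w 1.001 gf 0.0 | shift [-2.3  3.5 -0.9] turn [0.    0.001 0.006]
```

View pics/w1.png

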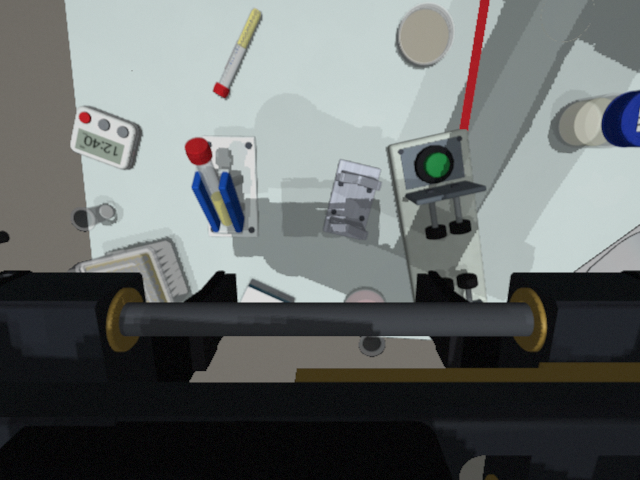

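The wrist view shows the stand foot at (190–258,136–236), the cap at (199,151), the V-block at (323–382,159–238), the button at (434,163) and three wheels at (435,231), (460,226) and (467,281). I'll zoom in on the V-block and roller.

Run:
```python
from h import *
c=load("w1");p=c["pixels"]
cv2.imwrite("pics/crop2.png",cv2.resize(p[125:270,315:500,::-1],None,fx=4,fy=4,interpolation=cv2.INTER_CUBIC))
g=blobs(p,(50,120,50),(80,255,255));rd=blobs(p,(172,150,80),(180,255,255));print(g,rd)
t=load("top1");print(blobs(t["pixels"],(50,120,50),(80,255,255)))
print("button tri",tri(c,g[0][0],load("top0"),[323.5,216.2]),onz(c,g[0][0],.034))
```

```text
[([436.7, 164.4], [425, 152, 25, 26, 503])] [([474.1, 63.3], [460, 0, 29, 130, 1092]), ([220.7, 89.9], [214, 83, 15, 14, 124]), ([84.4, 117.4], [79, 113, 11, 10, 81]), ([197.9, 151.3], [185, 138, 27, 27, 475])]
[([323.6, 216.4], [317, 210, 14, 14, 154])]
button tri [ 0.44246913 -0.22404431  0.0442036 ] [[ 0.44291087 -0.22086144  0.034     ]]
```

View pics/crop2.png

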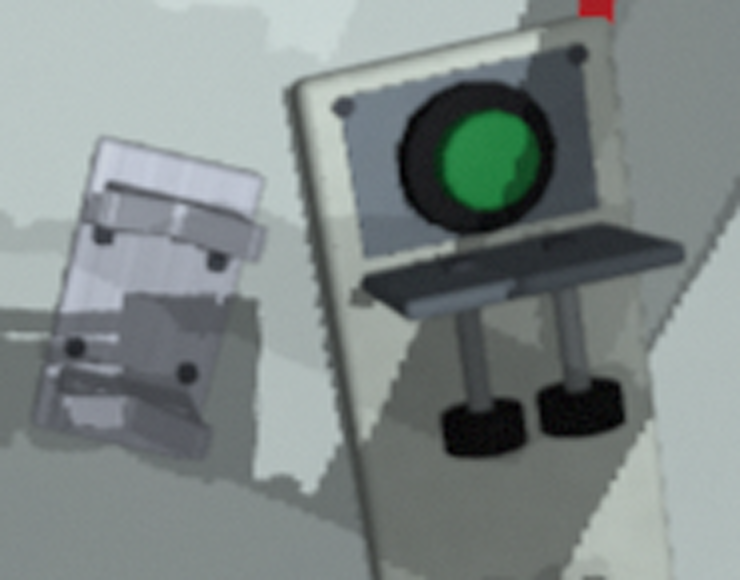

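The crop (origin (315,125), scale 4) shows the V-block foot screws at (103,236), (217,262), (75,348) and (187,374), and its foot corners at (97,138) and (263,177). The near wheels are at (484,428) and (581,408), and the deck corners at (293,85) and (610,15).

Run:
```python
from h import *
np.set_printoptions(precision=4,suppress=True)
c=load("w1");t=load("top0")
C=lambda p:(np.array(p,float)+.5)/4+[315,125]-.5
D=lambda p:(np.array(p,float)+.5)/3.8+[265,90]-.5
an=lambda d:np.degrees(np.arctan2(d[1],d[0]))
s=onz(c,C([(103,236),(217,262),(75,348),(187,374)]),.010)
print("screws",s[:,:2],"mean",s.mean(0),"dir",an(s[2]-s[0]),an(s[3]-s[1]),"perp",an(s[0]-s[1])-90,an(s[2]-s[3])-90, np.linalg.norm(s[2]-s[0]),np.linalg.norm(s[1]-s[0]))
k=onz(c,C([(97,138),(263,177),(207,458),(38,428)]),.010);print("foot",k[:,:2],k.mean(0),an(k[3]-k[0]),an(k[2]-k[1]),an(k[0]-k[1])-90,[np.linalg.norm(k[i]-k[i-1]) for i in range(4)])
s2=onz(t,D([(364,354),(432,362)]),.010);print("top screws far",s2[:,:2])
w=onz(c,C([(484,428),(581,408)]),.048);print("wheels",w[:,:2],w.mean(0),an(w[1]-w[0])-90)
w=onz(t,D([(113,228),(166,212),(153,352),(206,334)]),.048);print("wheels top",w[:,:2],w.mean(0),an(w[0]-w[2]),an(w[1]-w[3]))
b=onz(c,C([(293,85),(375,570)]),.02);print("deck edge",b[:,:2],an(b[1]-b[0]))
print("cap wrist",onz(c,[197.9,151.3],.111),"tri",tri(c,[197.9,151.3],t,[460.7,206.3]))
print("button at .042",onz(c,[436.7,164.4],.042),onz(t,[323.5,216.2],.042))
print("stand",onz(c,[(256,136),(258,236),(210,236)],.006))
```

```text
screws [[ 0.4744 -0.3277]
 [ 0.48   -0.2922]
 [ 0.5096 -0.3338]
 [ 0.5156 -0.2982]] mean [ 0.4949 -0.313   0.01  ] dir -9.752295469815369 -9.557053139403223 perp -188.93881279856055 -189.43238020792313 0.035720599144738435 0.035989784014777405
foot [[ 0.4454 -0.3318]
 [ 0.4535 -0.2808]
 [ 0.5423 -0.2893]
 [ 0.536  -0.3436]] [ 0.4943 -0.3114  0.01  ] -7.445772639754065 -5.490291111066562 -189.09087325428408 [np.float64(0.09143117067516562), np.float64(0.05164569864592379), np.float64(0.08915543192405401), np.float64(0.054673189580606345)]
top screws far [[ 0.5145 -0.2995]
 [ 0.5093 -0.3351]]
wheels [[ 0.5182 -0.2153]
 [ 0.5105 -0.1882]] [ 0.5144 -0.2018  0.048 ] 15.965022314330895
wheels top [[ 0.5741 -0.1708]
 [ 0.5819 -0.198 ]
 [ 0.5087 -0.19  ]
 [ 0.5174 -0.217 ]] [ 0.5455 -0.194   0.048 ] 16.334207839265716 16.3608611433497
deck edge [[ 0.4262 -0.2764]
 [ 0.5728 -0.2339]] 16.15869571649132
cap wrist [[ 0.4432 -0.4658  0.111 ]] tri [ 0.4438 -0.4699  0.1008]
button at .042 [[ 0.4426 -0.2233  0.042 ]] [[ 0.4428 -0.2241  0.042 ]]
stand [[ 0.4252 -0.4323  0.006 ]
 [ 0.5484 -0.4277  0.006 ]
 [ 0.5524 -0.4891  0.006 ]]
```

Poses now agree between the views:
- V-block centre: (0.495, -0.3135), heading -9.5°
- Cradle: (0.546, -0.1937), heading 16.3°
- Button: (0.4427, -0.2237, about 0.042)
- Cap: (0.4427, -0.4665, 0.111)

Now to the cap.

```bash
python3 -c "
from h import *
go([.4427,-.4665,.20],Rt(3.2),True)"
```

```text
t 1.25 tcp [ 0.4947 -0.3458  0.2989] F [-0.8 -0.6  0.6] w 1.003 gf 0.0 | shift [  59.4 -117.3  106.9] turn [ 0.001 -0.001  0.007]
```

Call:
servo_tool(
  commands=[
    [[0,15,-30,20,0,0,0.007],[0,30,-60,45,0,0,0.007],[0,45,-90,75,0,0,0.007],[0,59,-117,107,0,0,0.007],[0,59,-117,107,0,0,0.007]],
  ],
)

```text
time_s: 1.75
tcp_pos: [0.4367, -0.4685, 0.1864]
ee_rot: [[-0.999, -0.047, -0.009], [-0.047, 0.999, 0.007], [0.009, 0.008, -1.0]]
wrist_force: [-0.4, 1.3, -0.6]
gripper_width: 1.001
gripper_force: 0.0
```

Run:
```python
from h import *
from station import r
c=r.capture("wrist");np.savez("pics/w2.npz",**c);cv2.imwrite("pics/w2.png",c["pixels"][:,:,::-1])
go([.4427,-.4665,.111],Rt(3.2),True)
p=c["pixels"];rd=blobs(p,(172,150,60),(180,255,255),100)+blobs(p,(0,150,60),(6,255,255),100);print(rd)
print([onz(c,x[0],.113) for x in rd])
```

```text
t 1.8 tcp [ 0.4387 -0.4684  0.1893] F [ 0.6 -0.3  1.3] w 0.997 gf 0.0 | shift [-4.6  1.4 86.3] turn [ 0.004 -0.005 -0.007]
[([631.7, 166.7], [620, 120, 20, 79, 623]), ([323.2, 158.2], [314, 150, 20, 18, 198]), ([149.2, 197.0], [143, 191, 14, 13, 142]), ([330.3, 264.7], [315, 247, 32, 36, 607]), ([329.6, 258.9], [320, 247, 25, 30, 167])]
[array([[ 0.37147092, -0.28066279,  0.113     ]]), array([[ 0.37519692, -0.47306952,  0.113     ]]), array([[ 0.40406688, -0.58138145,  0.113     ]]), array([[ 0.44383403, -0.46529665,  0.113     ]]), array([[ 0.43983311, -0.46595748,  0.113     ]])]
```

View pics/w2.png

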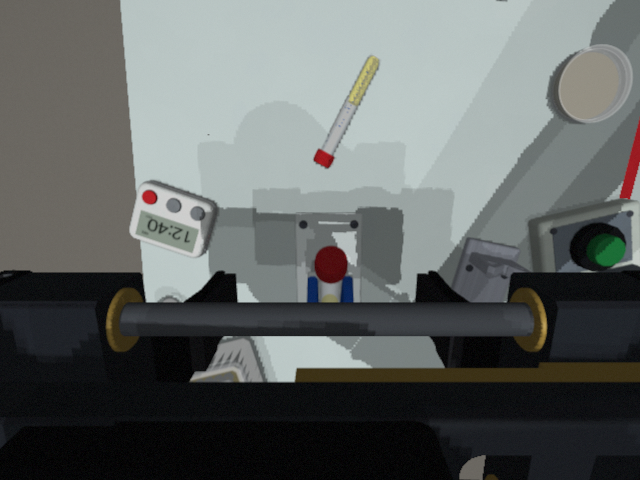

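The cap is at (330,264), centred between the jaws (y = -0.4655). Descending, then closing.

Call:
servo_tool(
  commands=[
    [[0,-4.5,1.5,25,0,0,0],[0,-4.5,1.5,50,0,0,0],[0,-4.5,1.5,72,0,0,0],[0,-4.5,1.5,86,0,0,0],[0,-4.5,1.5,86,0,0,0]],
  ],
)

```text
time_s: 2.3
tcp_pos: [0.446, -0.4648, 0.1055]
ee_rot: [[-0.999, -0.054, -0.002], [-0.054, 0.999, 0.002], [0.002, 0.002, -1.0]]
wrist_force: [-0.4, 0.0, -0.7]
gripper_width: 0.999
gripper_force: 0.0
```

Call:
servo_tool(
  commands=[
    [[1,0,0,0,0,0,0],[1,0,0,0,0,0,0],[1,0,0,0,0,0,0],[1,0,0,0,0,0,0],[1,0,0,0,0,0,0]],
  ],
)

```text
time_s: 2.8
tcp_pos: [0.4468, -0.4656, 0.107]
ee_rot: [[-0.999, -0.054, 0.001], [-0.054, 0.999, -0.0], [-0.001, -0.0, -1.0]]
wrist_force: [-1.4, -0.1, -0.4]
gripper_width: 0.63
gripper_force: 0.0
```

Call:
servo_tool(
  commands=[
    [[1,3,0,3,0,0,0],[1,3,0,3,0,0,0],[1,3,0,3,0,0,0],[1,3,0,3,0,0,0],[1,3,0,3,0,0,0]],
  ],
)

```text
time_s: 3.3
tcp_pos: [0.4437, -0.4657, 0.1036]
ee_rot: [[-0.999, -0.054, -0.0], [-0.054, 0.999, -0.0], [0.0, -0.0, -1.0]]
wrist_force: [-1.5, -0.1, 0.4]
gripper_width: 0.233
gripper_force: 30.0
```

Call:
servo_tool(
  commands=[
    [[1,0,0,0,0,0,0],[1,0,0,0,0,0,0],[1,0,0,0,0,0,0],[1,0,0,0,0,0,0],[1,0,0,0,0,0,0]],
  ],
)

```text
time_s: 3.8
tcp_pos: [0.4437, -0.4656, 0.1035]
ee_rot: [[-0.999, -0.054, 0.0], [-0.054, 0.999, -0.0], [-0.0, -0.0, -1.0]]
wrist_force: [0.3, -0.1, 0.2]
gripper_width: 0.231
gripper_force: 30.0
```

Gripped (opening about 20 mm). Lifting straight up.

Call:
servo_tool(
  commands=[
    [[1,0,0,-15,0,0,0],[1,0,0,-45,0,0,0],[1,0,0,-80,0,0,0],[1,0,0,-110,0,0,0],[1,0,0,-110,0,0,0]],
  ],
)

```text
time_s: 4.3
tcp_pos: [0.4456, -0.4674, 0.2193]
ee_rot: [[-0.998, -0.055, 0.008], [-0.055, 0.998, -0.007], [-0.008, -0.008, -1.0]]
wrist_force: [0.1, 0.4, -0.1]
gripper_width: 0.236
gripper_force: 30.0
```

Run:
```python
from h import *
from station import r
c=r.capture("scene");np.savez("pics/s3.npz",**c)
a=np.radians(-9.5);v=np.array([.495,-.3135,0]);ux=np.array([np.cos(a),np.sin(a),0])
g=v-ux*.068+[0,0,.14]
go(g,Rt(-9.5,-45),True)
p=c["pixels"];print(blobs(p,(172,120,50),(180,255,255),10),proj(c,[.443,-.465,.2215]))
```

```text
t 4.35 tcp [ 0.4446 -0.4663  0.2163] F [ 0.6 -0.5 -0.5] w 0.234 gf 30.0 | shift [  2.6 163.7  81.4] turn [ 0.084 -0.777  0.209]
[([562.8, 140.7], [557, 140, 12, 3, 19]), ([404.6, 152.2], [402, 147, 7, 11, 43]), ([410.3, 243.2], [408, 242, 6, 3, 10]), ([319.1, 299.7], [295, 268, 46, 61, 259]), ([391.3, 294.6], [389, 292, 6, 6, 18]), ([398.1, 409.4], [339, 330, 113, 150, 870])] [[402.54838371 154.85107449]]
```

Tube lifted: the cap is at (404.6,152) in the scene view, as predicted. Moving over to the V-block while levelling.

Call:
servo_tool(
  commands=[
    [[1,0,32,0,0.013,-0.12,0.03],[1,0,64,0,0.026,-0.24,0.06],[1,0,96,0,0.039,-0.36,0.1],[1,0,130,0,0.052,-0.48,0.13],[1,0,160,0,0.065,-0.6,0.16]],
  ],
)

```text
time_s: 4.85
tcp_pos: [0.4336, -0.3043, 0.2124]
ee_rot: [[-0.817, 0.118, 0.564], [0.089, 0.993, -0.078], [-0.569, -0.013, -0.822]]
wrist_force: [1.4, 0.2, 0.8]
gripper_width: 0.234
gripper_force: 30.0
```

```bash
cat >> h.py <<'E'
def vt(off,z):
    a=np.radians(-9.5); return np.array([.495,-.3135,0])+off*np.array([np.cos(a),np.sin(a),0])+[0,0,z]
E
python3 -c "
from h import *
go(vt(-.068,.14),Rt(-9.5,-45),True)"
```

```text
t 4.85 tcp [ 0.4336 -0.3043  0.2124] F [1.4 0.2 0.8] w 0.234 gf 30.0 | shift [44.6  2.1 64.1] turn [ 0.021 -0.18   0.045]
```

Call:
servo_tool(
  commands=[
    [[1,12,0,16,0.01,-0.09,0.02],[1,24,1,32,0.02,-0.18,0.045],[1,36,2,48,0.02,-0.18,0.045],[1,44,2,64,0.02,-0.18,0.045],[1,44,2,64,0.02,-0.18,0.045]],
  ],
)

```text
time_s: 5.35
tcp_pos: [0.433, -0.3046, 0.1317]
ee_rot: [[-0.703, 0.166, 0.691], [0.122, 0.986, -0.113], [-0.701, 0.004, -0.714]]
wrist_force: [-0.7, 0.1, -0.2]
gripper_width: 0.236
gripper_force: 30.0
```

Call:
servo_tool(
  commands=[
    [[1,0,0,0,0,0,0],[1,0,0,0,0,0,0],[1,0,0,0,0,0,0],[1,0,0,0,0,0,0],[1,0,0,0,0,0,0]],
  ],
)

```text
time_s: 5.85
tcp_pos: [0.4355, -0.3047, 0.1366]
ee_rot: [[-0.699, 0.161, 0.697], [0.113, 0.987, -0.115], [-0.706, -0.002, -0.708]]
wrist_force: [-0.3, 0.9, -0.1]
gripper_width: 0.234
gripper_force: 30.0
```

Run:
```python
from h import *
from station import r
go(vt(-.068,.14),Rt(-9.5,-45),True)
for n in("scene","top","wrist"):
    c=r.capture(n);np.savez(f"pics/{n}4.npz",**c)
    if n!="wrist":print(n,blobs(c["pixels"],(172,120,50),(180,255,255),10)[:6],proj(c,vt(-.068,.14)),proj(c,vt(-.010,.14)),proj(c,vt(.055,.14)))
s=load("scene4")["pixels"][150:290,260:400,::-1];t=load("top4")["pixels"][120:260,290:430,::-1]
k=dict(fx=2.8,fy=2.8,interpolation=cv2.INTER_CUBIC)
cv2.imwrite("pics/c4.png",np.hstack([cv2.resize(s,None,**k),cv2.resize(t,None,**k)]))
```

```text
t 5.85 tcp [ 0.4355 -0.3047  0.1366] F [-0.3  0.9 -0.1] w 0.234 gf 30.0 | shift [3.1 1.2 0. ] turn [ 0.001 -0.001  0.004]
scene [([567.2, 141.1], [557, 140, 23, 3, 35]), ([319.4, 300.1], [295, 268, 46, 61, 256]), ([398.2, 409.6], [339, 330, 113, 150, 878])] [[342.15942534 203.25599066]] [[334.46690732 191.64015388]] [[326.58285119 179.73509122]]
top [([530.6, 225.8], [529, 224, 5, 5, 16]), ([305.8, 245.4], [304, 243, 4, 6, 11]), ([452.7, 249.3], [448, 247, 9, 5, 18]), ([308.6, 416.4], [307, 409, 4, 14, 23]), ([309.1, 428.0], [307, 424, 5, 8, 19]), ([309.4, 442.9], [307, 434, 5, 18, 48])] [[369.28126909 213.38423619]] [[373.56026411 180.69358177]] [[378.25673581 144.81349015]]
```

View pics/c4.png

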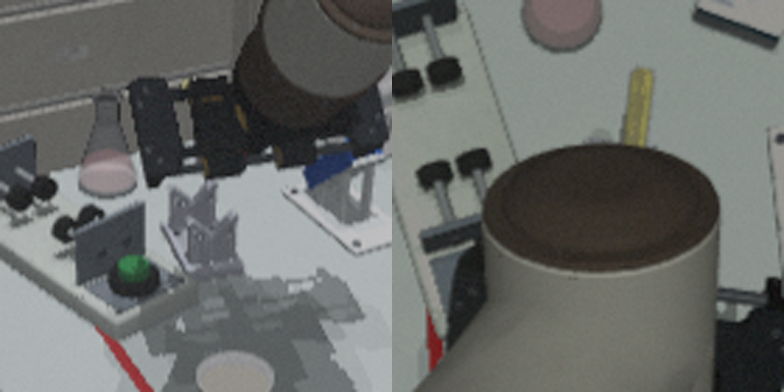

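In the top view the foot end is at about (379,145), against a prediction of (378,145). In the scene view its glint is at (326,180), against (327,180). So the tube is level and aligned, and I can lower it.

```bash
python3 -c "
from h import *
go(vt(-.068,.075),Rt(-9.5,-45),True)
go(vt(-.068,.054),Rt(-9.5,-45),True)"
```

```text
t 6.0 tcp [ 0.4353 -0.3049  0.1361] F [-0.1 -0.4 -1.1] w 0.233 gf 30.0 | shift [48.5  1.4 45.9] turn [ 0.001 -0.002  0.003]
t 6.0 tcp [ 0.4353 -0.3049  0.1361] F [-0.1 -0.4 -1.1] w 0.233 gf 30.0 | shift [63.4  1.5 60.8] turn [ 0.001 -0.002  0.003]
```

Call:
servo_tool(
  commands=[
    [[1,16,1,15,0,0,0],[1,32,1.5,30,0,0,0],[1,48,1.5,46,0,0,0],[1,58,1.5,56,0,0,0],[1,63,1.5,61,0,0,0]],
  ],
)

```text
time_s: 6.5
tcp_pos: [0.4331, -0.3036, 0.0465]
ee_rot: [[-0.701, 0.164, 0.694], [0.117, 0.986, -0.115], [-0.704, 0.0, -0.71]]
wrist_force: [-0.1, -0.3, 0.8]
gripper_width: 0.231
gripper_force: 30.0
```

Call:
servo_tool(
  commands=[
    [[1,0,0,0,0,0,0],[1,0,0,0,0,0,0],[1,0,0,0,0,0,0],[1,0,0,0,0,0,0],[1,0,0,0,0,0,0]],
  ],
)

```text
time_s: 7.0
tcp_pos: [0.4341, -0.3033, 0.0489]
ee_rot: [[-0.699, 0.162, 0.697], [0.113, 0.987, -0.116], [-0.706, -0.002, -0.708]]
wrist_force: [0.5, 0.4, -0.1]
gripper_width: 0.236
gripper_force: 30.0
```

```bash
python3 -c "
from h import *
go(vt(-.068,.048),Rt(-9.5,-45),True)"
```

```text
t 7.0 tcp [ 0.4341 -0.3033  0.0489] F [ 0.5  0.4 -0.1] w 0.236 gf 30.0 | shift [ 5.1 -0.   4.2] turn [ 0.001 -0.001  0.004]
```

Call:
servo_tool(
  commands=[
    [[1,1,0,1,0,0,0],[1,2,0,2,0,0,0],[1,3,0,3,0,0,0],[1,4,0,4,0,0,0],[1,4,0,4,0,0,0]],
  ],
)

```text
time_s: 7.5
tcp_pos: [0.4339, -0.3031, 0.0425]
ee_rot: [[-0.699, 0.162, 0.696], [0.115, 0.987, -0.114], [-0.706, -0.0, -0.708]]
wrist_force: [-0.3, 2.4, 1.8]
gripper_width: 0.237
gripper_force: 30.0
```

Call:
servo_tool(
  commands=[
    [[1,0.5,0,0.5,0,0,0],[1,1,0,1,0,0,0],[1,1,0,1,0,0,0],[1,1,0,1,0,0,0],[1,1,0,1,0,0,0]],
  ],
)

```text
time_s: 8.0
tcp_pos: [0.4339, -0.3031, 0.0413]
ee_rot: [[-0.699, 0.162, 0.696], [0.114, 0.987, -0.115], [-0.706, -0.001, -0.708]]
wrist_force: [-1.0, 2.9, 3.6]
gripper_width: 0.233
gripper_force: 30.0
```

Contact, with one flank pushing +y. Shifting that way.

Call:
servo_tool(
  commands=[
    [[1,0,0.5,0,0,0,0],[1,0,1,0,0,0,0],[1,0,1.5,0,0,0,0],[1,0,1.5,0,0,0,0],[1,0,1.5,0,0,0,0]],
  ],
)

```text
time_s: 8.5
tcp_pos: [0.4341, -0.3026, 0.0412]
ee_rot: [[-0.699, 0.163, 0.696], [0.114, 0.987, -0.117], [-0.706, -0.002, -0.709]]
wrist_force: [-1.8, -1.4, 3.5]
gripper_width: 0.234
gripper_force: 30.0
```

Call:
servo_tool(
  commands=[
    [[1,0.3,0,0.3,0,0,0],[1,0.6,0,0.6,0,0,0],[1,0.6,0,0.6,0,0,0],[1,0.6,0,0.6,0,0,0],[1,0.6,0,0.6,0,0,0]],
  ],
)

```text
time_s: 9.0
tcp_pos: [0.4341, -0.3025, 0.0405]
ee_rot: [[-0.699, 0.163, 0.696], [0.114, 0.987, -0.117], [-0.706, -0.002, -0.709]]
wrist_force: [-3.1, -1.5, 6.2]
gripper_width: 0.235
gripper_force: 30.0
```

Seated. I'll relieve the force, then open a little.

Call:
servo_tool(
  commands=[
    [[1,-0.5,-0.3,-0.5,0,0,0],[1,-0.8,-0.3,-0.8,0,0,0],[0.74,-0.8,-0.3,-0.8,0,0,0],[0.7,-0.8,-0.3,-0.8,0,0,0],[0.65,-0.8,-0.3,-0.8,0,0,0]],
  ],
)

```text
time_s: 9.5
tcp_pos: [0.4337, -0.3014, 0.0407]
ee_rot: [[-0.7, 0.162, 0.695], [0.115, 0.987, -0.114], [-0.705, 0.0, -0.71]]
wrist_force: [0.5, -0.0, 0.3]
gripper_width: 0.317
gripper_force: 0.0
```

Call:
servo_tool(
  commands=[
    [[0.55,0,0,0,0,0,0],[0.55,0,0,0,0,0,0],[0.55,0,0,0,0,0,0],[0.55,0,0,0,0,0,0],[0.55,0,0,0,0,0,0]],
  ],
)

```text
time_s: 10.0
tcp_pos: [0.434, -0.3021, 0.0414]
ee_rot: [[-0.699, 0.162, 0.696], [0.114, 0.987, -0.115], [-0.705, -0.001, -0.709]]
wrist_force: [-0.5, 0.1, -0.5]
gripper_width: 0.444
gripper_force: 0.0
```

```bash
python3 -c "
from h import *
go(vt(-.11,.09),Rt(-9.5,-45),True)"
```

```text
t 10.0 tcp [ 0.434  -0.3021  0.0414] F [-0.5  0.1 -0.5] w 0.444 gf 0.0 | shift [ -0.3  -1.1 -60.3] turn [ 0.001 -0.002  0.003]
```

Call:
servo_tool(
  commands=[
    [[0.55,0,0,-15,0,0,0],[0.55,0,0,-35,0,0,0],[0.5,0,0,-60,0,0,0],[0.5,0,0,-90,0,0,0],[0.5,0,0,-120,0,0,0]],
  ],
)

```text
time_s: 10.5
tcp_pos: [0.3496, -0.2881, 0.127]
ee_rot: [[-0.7, 0.162, 0.696], [0.115, 0.987, -0.115], [-0.705, -0.001, -0.709]]
wrist_force: [0.7, -0.5, -0.3]
gripper_width: 0.495
gripper_force: 0.0
```

```bash
python3 -c "
from h import *
go(vt(-.03,.20),Rt(-9.5,0),True)"
```

```text
t 10.5 tcp [ 0.3496 -0.2881  0.127 ] F [ 0.7 -0.5 -0.3] w 0.495 gf 0.0 | shift [-129.2   -1.4   36.8] turn [0.001 0.783 0.003]
```

Call:
servo_tool(
  commands=[
    [[0.5,-40,0,0,0,0.12,0],[0.5,-80,0,5,0,0.25,0],[0.5,-110,-1,15,0,0.4,0],[0.5,-129,-1,30,0,0.54,0],[0.5,-129,-1,37,0,0.68,0]],
  ],
)

```text
time_s: 11.0
tcp_pos: [0.393, -0.2955, 0.1535]
ee_rot: [[-0.889, 0.144, 0.434], [0.149, 0.989, -0.022], [-0.432, 0.045, -0.901]]
wrist_force: [-0.3, -1.3, -0.7]
gripper_width: 0.499
gripper_force: 0.0
```

```bash
python3 -c "
from h import *
go(vt(-.03,.20),Rt(-9.5,0),True)"
```

```text
t 11.0 tcp [ 0.393  -0.2955  0.1535] F [-0.3 -1.3 -0.7] w 0.499 gf 0.0 | shift [-83.   -0.7  -3. ] turn [0.049 0.447 0.011]
```

Call:
servo_tool(
  commands=[
    [[0.5,-15,0,0,0.01,0.08,0],[0.5,-30,0,0,0.02,0.16,0],[0.5,-45,0,0,0.03,0.25,0],[0.5,-60,0,0,0.03,0.33,0.01],[0.5,-60,0,0,0.03,0.33,0.01]],
  ],
)

```text
time_s: 11.5
tcp_pos: [0.4511, -0.3058, 0.1806]
ee_rot: [[-0.979, 0.158, 0.125], [0.159, 0.987, -0.002], [-0.124, 0.017, -0.992]]
wrist_force: [-0.3, -0.1, -0.8]
gripper_width: 0.5
gripper_force: 0.0
```

```bash
python3 -c "
from h import *
go(vt(-.03,.20),Rt(-9.5,0),True)"
```

```text
t 11.5 tcp [ 0.4511 -0.3058  0.1806] F [-0.3 -0.1 -0.8] w 0.5 gf 0.0 | shift [-15.8  -0.3  -9.5] turn [0.018 0.124 0.006]
```

Call:
servo_tool(
  commands=[
    [[0.5,-8,0,-5,0.009,0.06,0.003],[0.5,-16,0,-9,0.018,0.124,0.006],[0.5,-16,0,-9,0.018,0.124,0.006],[0.5,-16,0,-9,0.018,0.124,0.006],[0.5,-16,0,-9,0.018,0.124,0.006]],
  ],
)

```text
time_s: 12.0
tcp_pos: [0.4607, -0.3074, 0.1901]
ee_rot: [[-0.986, 0.168, -0.002], [0.168, 0.986, 0.003], [0.003, 0.002, -1.0]]
wrist_force: [-0.9, -0.4, -0.6]
gripper_width: 0.507
gripper_force: 0.0
```

Run:
```python
from h import *
from station import r
go(vt(-.01,.048),Rt(-9.5,0),True)
for n in("top","wrist","scene"):
    c=r.capture(n);np.savez(f"pics/{n}5.npz",**c)
    print(n,[b for b in blobs(c["pixels"],(172,110,50),(180,255,255),8)],proj(c,vt(-.068,.048)),proj(c,vt(.055,.048)))
cv2.imwrite("pics/w5.png",load("wrist5")["pixels"][:,:,::-1])
```

```text
t 12.0 tcp [ 0.4607 -0.3074  0.1901] F [-0.9 -0.4 -0.6] w 0.507 gf 0.0 | shift [-25.3  -0.6 150.1] turn [ 0.002 -0.003 -0.003]
top [([365.9, 222.1], [360, 218, 11, 9, 37]), ([530.1, 226.1], [528, 224, 6, 5, 15]), ([305.1, 250.8], [303, 236, 5, 29, 75]), ([452.9, 248.8], [450, 246, 7, 7, 22]), ([305.3, 272.2], [304, 265, 4, 16, 37]), ([305.7, 291.8], [304, 281, 5, 22, 56]), ([306.4, 317.2], [304, 306, 5, 25, 67]), ([306.4, 336.2], [305, 331, 4, 12, 24]), ([307.0, 354.1], [305, 351, 5, 8, 21]), ([307.2, 365.9], [305, 362, 5, 8, 17]), ([307.5, 373.7], [306, 371, 4, 6, 14]), ([308.0, 384.5], [306, 379, 5, 11, 23]), ([308.8, 395.6], [307, 391, 4, 9, 17]), ([307.7, 402.4], [306, 401, 5, 5, 11]), ([308.6, 409.3], [306, 408, 5, 4, 9]), ([308.5, 418.9], [307, 415, 5, 10, 19]), ([309.2, 435.5], [307, 422, 5, 28, 62]), ([308.9, 452.5], [307, 446, 5, 12, 28]), ([309.8, 469.7], [308, 459, 5, 21, 47])] [[364.92468095 222.33102863]] [[373.12437981 160.14122468]]
wrist [([441.7, 65.5], [431, 0, 22, 136, 1560]), ([130.7, 162.5], [121, 154, 21, 17, 243]), ([326.2, 191.7], [313, 181, 27, 21, 469])] [[325.6570417  190.06006101]] [[326.17519272 325.93617642]]
scene [([218.9, 40.2], [218, 38, 3, 5, 8]), ([568.2, 141.1], [557, 140, 23, 3, 39]), ([340.4, 236.8], [336, 233, 9, 8, 44]), ([410.6, 243.0], [408, 242, 6, 3, 9]), ([318.5, 298.8], [294, 267, 47, 62, 258]), ([237.7, 285.0], [235, 282, 7, 7, 28]), ([391.2, 294.9], [389, 293, 6, 6, 17]), ([400.8, 413.1], [339, 330, 113, 150, 838])] [[340.94405    237.13599035]] [[326.14017456 211.86109391]]
```

View pics/w5.png

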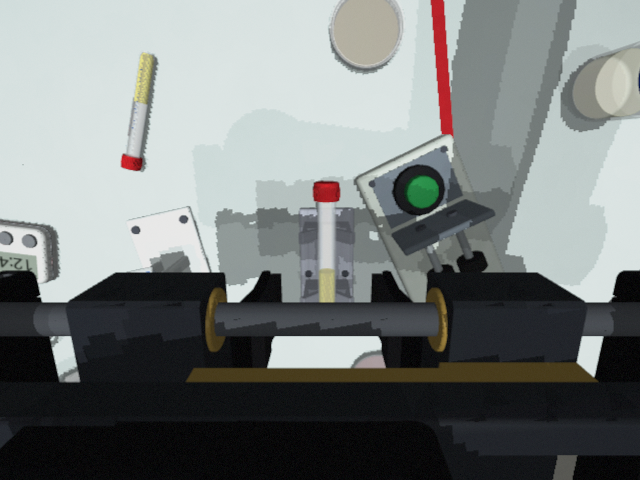

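The tube lies seated in the V-block. The cap is at (326,192) in the wrist view, against a predicted (325.7,190), and the top and scene views also agree. Descending on the middle.

Call:
servo_tool(
  commands=[
    [[0.5,-12,0,20,0,0,-0.003],[0.5,-23,-0.5,50,0,0,-0.003],[0.5,-23,-0.5,80,0,0,-0.003],[0.5,-23,-0.5,110,0,0,-0.003],[0.5,-23,-0.5,125,0,0,-0.003]],
  ],
)

```text
time_s: 12.65
tcp_pos: [0.4824, -0.3113, 0.063]
ee_rot: [[-0.986, 0.166, -0.006], [0.166, 0.986, 0.004], [0.006, 0.003, -1.0]]
wrist_force: [-0.9, 0.6, -0.2]
gripper_width: 0.5
gripper_force: 0.0
```

Call:
servo_tool(
  commands=[
    [[0.5,0,0,0,0,0,0],[0.5,0,0,0,0,0,0],[0.5,0,0,0,0,0,0],[0.5,0,0,0,0,0,0],[0.5,0,0,0,0,0,0]],
  ],
)

```text
time_s: 13.15
tcp_pos: [0.4848, -0.3121, 0.0666]
ee_rot: [[-0.986, 0.165, -0.0], [0.165, 0.986, 0.001], [0.0, 0.001, -1.0]]
wrist_force: [0.1, 0.2, 0.0]
gripper_width: 0.499
gripper_force: 0.0
```

```bash
python3 -c "
from h import *
go(vt(-.008,.048),Rt(-9.5,0),True)"
```

```text
t 13.15 tcp [ 0.4848 -0.3121  0.0666] F [0.1 0.2 0. ] w 0.499 gf 0.0 | shift [-2.4  0.3 26.6] turn [ 0.001 -0.     0.   ]
```

Call:
servo_tool(
  commands=[
    [[0.5,-2.4,0.8,8,0,0,0],[0.5,-2.4,0.8,18,0,0,0],[0.5,-2.4,0.8,26,0,0,0],[0.5,-2.4,0.8,26,0,0,0],[0.6,-2.4,0.8,26,0,0,0]],
  ],
)

```text
time_s: 13.65
tcp_pos: [0.4865, -0.3114, 0.039]
ee_rot: [[-0.986, 0.165, -0.003], [0.165, 0.986, 0.002], [0.004, 0.001, -1.0]]
wrist_force: [0.4, -0.1, -0.5]
gripper_width: 0.47
gripper_force: 0.0
```

Call:
servo_tool(
  commands=[
    [[0.7,0,0,0,0,0,0],[0.76,0,0,0,0,0,0],[1,0,0,0,0,0,0],[1,0,0,0,0,0,0],[1,0,0,0,0,0,0]],
  ],
)

```text
time_s: 14.15
tcp_pos: [0.4869, -0.3114, 0.0399]
ee_rot: [[-0.986, 0.165, -0.001], [0.165, 0.986, 0.002], [0.002, 0.001, -1.0]]
wrist_force: [0.3, 0.7, 1.4]
gripper_width: 0.176
gripper_force: 30.0
```

Call:
servo_tool(
  commands=[
    [[1,0,0,0,0,0,0],[1,0,0,0,0,0,0],[1,0,0,0,0,0,0],[1,0,0,0,0,0,0],[1,0,0,0,0,0,0]],
  ],
)

```text
time_s: 14.65
tcp_pos: [0.4869, -0.3114, 0.0399]
ee_rot: [[-0.986, 0.165, -0.002], [0.165, 0.986, 0.002], [0.002, 0.001, -1.0]]
wrist_force: [-0.4, 1.9, 3.1]
gripper_width: 0.176
gripper_force: 30.0
```

Gripped on the body (about 15.3 mm). Lifting.

Call:
servo_tool(
  commands=[
    [[1,0,0,-10,0,0,0],[1,0,0,-35,0,0,0],[1,0,0,-65,0,0,0],[1,0,0,-100,0,0,0],[1,0,0,-100,0,0,0]],
  ],
)

```text
time_s: 15.15
tcp_pos: [0.4899, -0.3132, 0.1453]
ee_rot: [[-0.986, 0.164, 0.008], [0.164, 0.987, -0.003], [-0.008, -0.002, -1.0]]
wrist_force: [0.4, -0.3, -0.4]
gripper_width: 0.175
gripper_force: 30.0
```

```bash
cat >> h.py <<'E'
def ct(off,z):
    a=np.radians(16.3); return np.array([.546,-.1937,0])+off*np.array([np.cos(a),np.sin(a),0])+[0,0,z]
E
python3 - <<'E'
from h import *
from station import r
d,w=go(ct(.002,.14),Rt(16.3),True)
c=r.capture("wrist");np.savez("pics/w6.npz",**c)
rd=blobs(c["pixels"],(172,110,50),(180,255,255),100)+blobs(c["pixels"],(0,110,50),(6,255,255),100);print(rd)
# where the cap lies in the tool frame, at the grasp's depth
s=r.sense();R=s["ee_rot"];g=s["tcp_pos"]-8e-3*R[:,2]
for b in rd: print((R.T@(onz(c,b[0],g[2])[0]-g)*1e3).round(1))
E
```

```text
t 15.15 tcp [ 0.4899 -0.3132  0.1453] F [ 0.4 -0.3 -0.4] w 0.175 gf 30.0 | shift [-37.5 128.   13.4] turn [-0.004  0.008 -0.449]
[([470.3, 43.4], [462, 0, 18, 90, 1228]), ([96.5, 121.8], [85, 112, 26, 20, 353]), ([326.1, 172.3], [298, 152, 56, 42, 2176])]
[103.5  51.9  -0.4]
[ 76.  -90.3  -0.3]
[56.7 -1.1 -0.2]
```

The cap sits +56.7 mm along tool x, so the grasp is within about 2 mm of the tube's middle. Moving over the roller.

Call:
servo_tool(
  commands=[
    [[1,-8,26,0,0,0,-0.09],[1,-16,52,0,0,0,-0.18],[1,-24,78,0,0,0,-0.27],[1,-32,104,0,0,0,-0.36],[1,-38,128,0,0,0.004,-0.449]],
  ],
)

```text
time_s: 15.7
tcp_pos: [0.5451, -0.1905, 0.1386]
ee_rot: [[-0.959, -0.283, -0.008], [-0.283, 0.959, 0.002], [0.007, 0.004, -1.0]]
wrist_force: [-0.5, -0.8, -1.7]
gripper_width: 0.173
gripper_force: 30.0
```

Call:
servo_tool(
  commands=[
    [[1,0,0,0,0,0,0],[1,0,0,0,0,0,0],[1,0,0,0,0,0,0],[1,0,0,0,0,0,0],[1,0,0,0,0,0,0]],
  ],
)

```text
time_s: 16.2
tcp_pos: [0.5451, -0.1924, 0.1396]
ee_rot: [[-0.96, -0.278, -0.006], [-0.278, 0.96, 0.002], [0.006, 0.003, -1.0]]
wrist_force: [0.6, -0.4, 0.4]
gripper_width: 0.175
gripper_force: 30.0
```

Run:
```python
from h import *
from station import r
go(ct(0,.09),Rt(16.3),True)
c=r.capture("wrist");np.savez("pics/w7.npz",**c);cv2.imwrite("pics/w7.png",c["pixels"][:,:,::-1])
t=r.capture("top");np.savez("pics/top7.npz",**t)
g=blobs(c["pixels"],(50,120,50),(80,255,255),100);print(g)
print("button at .042",onz(c,g[0][0],.042),"deck axis predicted",ct(-.108,.042))
```

```text
t 16.2 tcp [ 0.5451 -0.1924  0.1396] F [ 0.6 -0.4  0.4] w 0.175 gf 30.0 | shift [-0.9 -1.7 57.6] turn [ 0.003 -0.006 -0.002]
[([324.2, 86.5], [303, 64, 43, 46, 1536])]
button at .042 [[ 0.44338531 -0.22319216  0.042     ]] deck axis predicted [ 0.44234103 -0.224012    0.042     ]
```

View pics/w7.png

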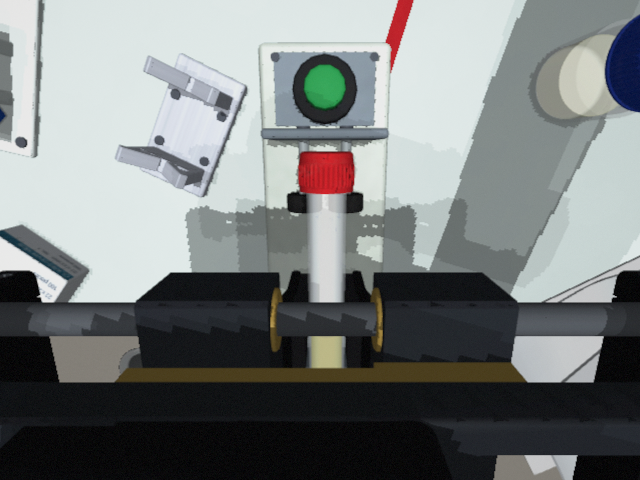

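The tube is parallel to the roller. It runs along column 326, the wheels are at 296 and 354, the button is at 324 and the cap end is inside the plate line. Lowering.

Call:
servo_tool(
  commands=[
    [[1,-0.5,-1,15,0,-0.005,0],[1,-0.5,-1,30,0,-0.005,0],[1,-0.5,-1,48,0,-0.005,0],[1,-0.5,-1,58,0,-0.005,0],[1,-0.5,-1,58,0,-0.005,0]],
  ],
)

```text
time_s: 16.8
tcp_pos: [0.5448, -0.1924, 0.0802]
ee_rot: [[-0.96, -0.279, -0.005], [-0.279, 0.96, 0.003], [0.003, 0.004, -1.0]]
wrist_force: [0.9, 0.6, -0.6]
gripper_width: 0.172
gripper_force: 30.0
```

Call:
servo_tool(
  commands=[
    [[1,0,0,5,0,0,0],[1,0,0,10,0,0,0],[1,0,0,15,0,0,0],[1,0,0,20,0,0,0],[1,0,0,20,0,0,0]],
  ],
)

```text
time_s: 17.3
tcp_pos: [0.5454, -0.1922, 0.061]
ee_rot: [[-0.96, -0.28, -0.003], [-0.28, 0.96, 0.003], [0.002, 0.004, -1.0]]
wrist_force: [-0.4, -0.1, 0.1]
gripper_width: 0.176
gripper_force: 30.0
```

Run:
```python
from h import *
from station import r
go(ct(0,.062),Rt(16.3),True)
c=r.capture("wrist");np.savez("pics/w8.npz",**c)
p=c["pixels"];rd=blobs(p,(172,110,50),(180,255,255),300)+blobs(p,(0,110,50),(6,255,255),300);print(rd)
```

```text
t 17.3 tcp [ 0.5454 -0.1922  0.061 ] F [-0.4 -0.1  0.1] w 0.176 gf 30.0 | shift [-0.2 -1.6  7. ] turn [ 0.004 -0.002 -0.001]
[([326.0, 172.3], [298, 152, 57, 42, 2197])]
```

Call:
servo_tool(
  commands=[
    [[1,0,-0.8,1.5,0,0,0],[1,0,-0.8,3,0,0,0],[1,0,-0.8,4.5,0,0,0],[1,0,-0.8,6,0,0,0],[1,0,-0.8,6,0,0,0]],
  ],
)

```text
time_s: 17.85
tcp_pos: [0.546, -0.193, 0.0555]
ee_rot: [[-0.96, -0.28, -0.002], [-0.28, 0.96, 0.003], [0.001, 0.003, -1.0]]
wrist_force: [-0.6, 0.2, -0.5]
gripper_width: 0.173
gripper_force: 30.0
```

Call:
servo_tool(
  commands=[
    [[1,0,0,0.5,0,0,0],[1,0,0,1,0,0,0],[1,0,0,1,0,0,0],[1,0,0,1,0,0,0],[1,0,0,1,0,0,0]],
  ],
)

```text
time_s: 18.35
tcp_pos: [0.5461, -0.1931, 0.0548]
ee_rot: [[-0.96, -0.28, -0.001], [-0.28, 0.96, 0.003], [0.0, 0.003, -1.0]]
wrist_force: [0.8, 0.1, -0.7]
gripper_width: 0.171
gripper_force: 30.0
```

Call:
servo_tool(
  commands=[
    [[1,0,0,0.5,0,0,0],[1,0,0,1,0,0,0],[1,0,0,1.5,0,0,0],[1,0,0,1.5,0,0,0],[1,0,0,1.5,0,0,0]],
  ],
)

```text
time_s: 18.85
tcp_pos: [0.5463, -0.1931, 0.0542]
ee_rot: [[-0.96, -0.28, -0.001], [-0.28, 0.96, 0.003], [-0.0, 0.003, -1.0]]
wrist_force: [-2.1, 0.2, 4.9]
gripper_width: 0.17
gripper_force: 30.0
```

Call:
servo_tool(
  commands=[
    [[1,0,0,0.5,0,0,0],[1,0,0,0.5,0,0,0],[1,0,0,0.5,0,0,0],[1,0,0,0.5,0,0,0],[1,0,0,0.5,0,0,0]],
  ],
)

```text
time_s: 19.35
tcp_pos: [0.5462, -0.1931, 0.0541]
ee_rot: [[-0.96, -0.28, -0.001], [-0.28, 0.96, 0.002], [-0.0, 0.003, -1.0]]
wrist_force: [-3.0, 0.8, 9.0]
gripper_width: 0.175
gripper_force: 30.0
```

Seated at z = 62 mm. Relieving the force and opening gently.

Call:
servo_tool(
  commands=[
    [[1,0,0,-0.8,0,0,0],[1,0,0,-1.2,0,0,0],[0.78,0,0,-1.2,0,0,0],[0.75,0,0,-1.2,0,0,0],[0.7,0,0,-1.2,0,0,0]],
  ],
)

```text
time_s: 19.85
tcp_pos: [0.546, -0.1931, 0.0535]
ee_rot: [[-0.96, -0.28, -0.002], [-0.28, 0.96, 0.003], [0.001, 0.003, -1.0]]
wrist_force: [-0.0, -0.5, -0.7]
gripper_width: 0.264
gripper_force: 0.0
```

Call:
servo_tool(
  commands=[
    [[0.6,0,0,0,0,0,0],[0.6,0,0,0,0,0,0],[0.6,0,0,0,0,0,0],[0.6,0,0,0,0,0,0],[0.6,0,0,0,0,0,0]],
  ],
)

```text
time_s: 20.35
tcp_pos: [0.5461, -0.1931, 0.0539]
ee_rot: [[-0.96, -0.28, -0.001], [-0.28, 0.96, 0.003], [0.0, 0.003, -1.0]]
wrist_force: [-0.0, 0.0, -0.1]
gripper_width: 0.395
gripper_force: 0.0
```

Call:
servo_tool(
  commands=[
    [[0.6,0,0,-10,0,0,0],[0.6,0,0,-25,0,0,0],[0.6,0,0,-50,0,0,0],[0.6,0,0,-80,0,0,0],[0.6,0,0,-90,0,0,0]],
  ],
)

```text
time_s: 20.85
tcp_pos: [0.5481, -0.1937, 0.148]
ee_rot: [[-0.96, -0.28, 0.006], [-0.28, 0.96, 0.001], [-0.006, -0.0, -1.0]]
wrist_force: [0.1, -0.2, 0.4]
gripper_width: 0.405
gripper_force: 0.0
```

Run:
```python
from h import *
from station import r
go(ct(-.108,.11),Rt(16.3))
for n in("wrist","top","scene"):
    c=r.capture(n);np.savez(f"pics/{n}9.npz",**c);p=c["pixels"]
    print(n,"red",[b for b in blobs(p,(172,110,50),(180,255,255),15)+blobs(p,(0,110,50),(6,255,255),15)][:5],"cap pred",proj(c,ct(-.058,.062)),"green",blobs(p,(50,120,50),(80,255,255),15))
    if n=="wrist":
        b=max([b for b in blobs(p,(172,110,50),(180,255,255),300)],key=lambda b:b[1][4]);print("cap err mm",(onz(c,b[0],.064)-ct(-.058,.064))*1e3)
```

```text
t 20.85 tcp [ 0.5481 -0.1937  0.148 ] F [ 0.1 -0.2  0.4] w 0.405 gf 0.0 | shift [110.2   0.6  37.4] turn [-0.     0.006 -0.   ]
wrist red [([400.3, 24.2], [389, 0, 26, 68, 684]), ([328.6, 157.5], [312, 146, 35, 24, 791])] cap pred [[327.77194797 158.41991826]] green [([328.7, 81.9], [308, 60, 42, 45, 1482])]
cap err mm [[-0.78295969  0.31265152  0.        ]]
top red [([312.4, 191.1], [310, 187, 6, 9, 19]), ([319.1, 191.3], [316, 189, 6, 5, 15]), ([530.4, 226.1], [528, 224, 6, 5, 20]), ([453.7, 249.2], [452, 247, 5, 5, 15]), ([305.3, 260.4], [304, 256, 4, 10, 20])] cap pred [[315.37892534 189.66785562]] green [([323.5, 216.2], [317, 210, 14, 14, 157])]
scene red [([568.4, 141.1], [558, 140, 22, 3, 34]), ([293.0, 226.1], [290, 224, 8, 6, 25]), ([319.0, 299.4], [298, 270, 42, 58, 230]), ([237.7, 285.0], [235, 282, 6, 7, 27]), ([391.3, 294.7], [389, 292, 6, 6, 19])] cap pred [[294.75326205 228.24776989]] green [([307.3, 244.4], [303, 242, 10, 6, 47])]
```

The tube is on the wheels with its cap within 1 mm of the prediction, and released. Next, close the gripper and move above the button.

Call:
servo_tool(
  commands=[
    [[1,22,0,0,0,0,0],[1,46,0,0,0,0,0],[1,70,0,0,0,0,0],[1,95,0,0,0,0.003,0],[1,109,0.5,0,0,0.006,0]],
  ],
)

```text
time_s: 21.5
tcp_pos: [0.4386, -0.2233, 0.1424]
ee_rot: [[-0.96, -0.279, -0.011], [-0.279, 0.96, 0.002], [0.01, 0.005, -1.0]]
wrist_force: [0.2, -0.4, 0.1]
gripper_width: 0.047
gripper_force: 0.0
```

Call:
servo_tool(
  commands=[
    [[1,0,0,15,0,0,0],[1,0,0,30,0,0,0],[1,0,0,50,0,0,0],[1,0,0,75,0,0,0],[1,0,0,75,0,0,0]],
  ],
)

```text
time_s: 22.0
tcp_pos: [0.4381, -0.2226, 0.0655]
ee_rot: [[-0.96, -0.279, -0.015], [-0.279, 0.96, 0.003], [0.014, 0.007, -1.0]]
wrist_force: [0.3, 0.2, 0.8]
gripper_width: 0.01
gripper_force: 0.0
```

Run:
```python
from h import *
go(ct(-.1075,.056),Rt(16.3))
```

```text
t 22.0 tcp [ 0.4381 -0.2226  0.0655] F [0.3 0.2 0.8] w 0.01 gf 0.0 | shift [-4.3 -2.6  9.4] turn [ 0.007 -0.014 -0.002]
```

Call:
servo_tool(
  commands=[
    [[1,-1,-1,5,0,-0.004,0],[1,-2,-1,7,0,-0.004,0],[1,-2,-1,7,0,-0.004,0],[1,-2,-1,7,0,-0.004,0],[1,-2,-1,7,0,-0.004,0]],
  ],
)

```text
time_s: 22.5
tcp_pos: [0.4434, -0.2237, 0.0625]
ee_rot: [[-0.96, -0.28, -0.002], [-0.28, 0.96, 0.002], [0.001, 0.003, -1.0]]
wrist_force: [0.0, 0.2, -0.5]
gripper_width: 0.007
gripper_force: 0.0
```

Run:
```python
from h import *
go(ct(-.1075,.053),Rt(16.3))
```

```text
t 22.5 tcp [ 0.4434 -0.2237  0.0625] F [ 0.   0.2 -0.5] w 0.007 gf 0.0 | shift [ 0.6 -0.   9.5] turn [ 0.003 -0.001 -0.001]
```

Call:
servo_tool(
  commands=[
    [[1,0,0,2,0,0,0],[1,0,0,4,0,0,0],[1,0,0,6,0,0,0],[1,0,0,8,0,0,0],[1,0,0,8,0,0,0]],
  ],
)

```text
time_s: 23.0
tcp_pos: [0.443, -0.2236, 0.0538]
ee_rot: [[-0.96, -0.28, -0.003], [-0.28, 0.96, 0.002], [0.003, 0.003, -1.0]]
wrist_force: [-0.7, -0.5, 1.1]
gripper_width: 0.006
gripper_force: 0.9
```

Call:
servo_tool(
  commands=[
    [[1,0,0,1,0,0,0],[1,0,0,2,0,0,0],[1,0,0,2,0,0,0],[1,0,0,2,0,0,0],[1,0,0,2,0,0,0]],
  ],
)

```text
time_s: 23.5
tcp_pos: [0.443, -0.2236, 0.052]
ee_rot: [[-0.96, -0.28, -0.003], [-0.28, 0.96, 0.002], [0.002, 0.003, -1.0]]
wrist_force: [-0.8, 0.8, 2.9]
gripper_width: 0.005
gripper_force: 1.3
```

Call:
servo_tool(
  commands=[
    [[1,0,0,1,0,0,0],[1,0,0,2,0,0,0],[1,0,0,3,0,0,0],[1,0,0,4,0,0,0],[1,0,0,4,0,0,0]],
  ],
)

```text
time_s: 24.0
tcp_pos: [0.443, -0.2236, 0.0492]
ee_rot: [[-0.96, -0.28, -0.003], [-0.28, 0.96, 0.002], [0.003, 0.003, -1.0]]
wrist_force: [-3.3, 2.5, 13.0]
gripper_width: 0.004
gripper_force: 6.7
```

Call:
servo_tool(
  commands=[
    [[1,0,0,1,0,0,0],[1,0,0,1,0,0,0],[1,0,0,1,0,0,0],[1,0,0,1,0,0,0],[1,0,0,1,0,0,0]],
  ],
)

```text
time_s: 24.5
tcp_pos: [0.4431, -0.2236, 0.0491]
ee_rot: [[-0.96, -0.281, -0.003], [-0.281, 0.96, 0.002], [0.002, 0.002, -1.0]]
wrist_force: [-5.3, 3.9, 20.2]
gripper_width: 0.007
gripper_force: 9.8
```

The button is fully down: 6 mm of travel, then the stop. Holding.

Call:
servo_tool(
  commands=[
    [[1,0,0,-0.5,0,0,0],[1,0,0,-0.5,0,0,0],[1,0,0,-0.5,0,0,0],[1,0,0,-0.5,0,0,0],[1,0,0,-0.5,0,0,0]],
  ],
)

```text
time_s: 25.0
tcp_pos: [0.4431, -0.2236, 0.0492]
ee_rot: [[-0.96, -0.281, -0.003], [-0.281, 0.96, 0.002], [0.002, 0.003, -1.0]]
wrist_force: [-4.5, 3.6, 16.1]
gripper_width: 0.007
gripper_force: 8.2
```

Call:
servo_tool(
  commands=[
    [[1,0,0,0,0,0,0],[1,0,0,0,0,0,0],[1,0,0,0,0,0,0],[1,0,0,0,0,0,0],[1,0,0,0,0,0,0]],
  ],
)

```text
time_s: 25.5
tcp_pos: [0.4431, -0.2236, 0.0492]
ee_rot: [[-0.96, -0.281, -0.003], [-0.281, 0.96, 0.002], [0.002, 0.003, -1.0]]
wrist_force: [-4.7, 3.6, 16.0]
gripper_width: 0.003
gripper_force: 8.2
```

Call:
servo_tool(
  commands=[
    [[1,0,0,0,0,0,0],[1,0,0,0,0,0,0],[1,0,0,0,0,0,0],[1,0,0,0,0,0,0],[1,0,0,0,0,0,0]],
  ],
)

```text
time_s: 26.0
tcp_pos: [0.443, -0.2236, 0.0491]
ee_rot: [[-0.96, -0.281, -0.003], [-0.281, 0.96, 0.002], [0.002, 0.003, -1.0]]
wrist_force: [-4.2, 3.0, 16.5]
gripper_width: 0.0
gripper_force: 8.2
```

Call:
servo_tool(
  commands=[
    [[1,0,0,0,0,0,0],[1,0,0,0,0,0,0],[1,0,0,0,0,0,0],[1,0,0,0,0,0,0],[1,0,0,0,0,0,0]],
  ],
)

```text
time_s: 26.5
tcp_pos: [0.4431, -0.2237, 0.0492]
ee_rot: [[-0.96, -0.281, -0.003], [-0.281, 0.96, 0.002], [0.002, 0.003, -1.0]]
wrist_force: [-4.1, 3.1, 17.8]
gripper_width: 0.006
gripper_force: 8.2
```

Call:
servo_tool(
  commands=[
    [[1,0,0,0,0,0,0],[1,0,0,0,0,0,0],[1,0,0,0,0,0,0],[1,0,0,0,0,0,0],[1,0,0,0,0,0,0]],
  ],
)

```text
time_s: 27.0
tcp_pos: [0.4431, -0.2236, 0.0492]
ee_rot: [[-0.96, -0.281, -0.003], [-0.281, 0.96, 0.002], [0.002, 0.003, -1.0]]
wrist_force: [-4.7, 3.3, 16.6]
gripper_width: 0.01
gripper_force: 8.2
```

Run:
```python
from h import *
from station import r
go(ct(-.1075,.053),Rt(16.3))
c=r.capture("wrist");p=c["pixels"]
print([b for b in blobs(p,(172,110,50),(180,255,255),100)],proj(c,ct(-.058,.062)))
c=r.capture("scene");p=c["pixels"];print([b for b in blobs(p,(172,110,50),(180,255,255),10) if b[0][1]<260],proj(c,ct(-.058,.062)))
```

```text
t 27.0 tcp [ 0.4431 -0.2236  0.0492] F [-4.7  3.3 16.6] w 0.01 gf 8.2 | shift [ 0.3 -0.1 -3.8] turn [ 0.003 -0.002 -0.   ]
[([452.4, 107.4], [404, 0, 99, 234, 4532])] [[327.0845829  411.04074269]]
[([563.5, 140.8], [557, 140, 13, 3, 21]), ([293.2, 226.4], [291, 225, 6, 4, 13]), ([410.2, 243.0], [408, 242, 5, 3, 10])] [[294.75326205 228.24776989]]
```

Held for 3 s, and the cap still shows at (293,226). Releasing upward.

Call:
servo_tool(
  commands=[
    [[1,0,0,-5,0,0,0],[1,0,0,-15,0,0,0],[1,0,0,-40,0,0,0],[1,0,0,-75,0,0,0],[1,0,0,-100,0,0,0]],
  ],
)

```text
time_s: 27.6
tcp_pos: [0.4439, -0.224, 0.1493]
ee_rot: [[-0.96, -0.28, -0.001], [-0.28, 0.96, 0.002], [0.001, 0.002, -1.0]]
wrist_force: [-0.1, 0.6, 0.4]
gripper_width: 0.006
gripper_force: 0.0
```

Call:
servo_tool(
  commands=[
    [[1,0,0,0,0,0,0],[1,0,0,0,0,0,0],[1,0,0,0,0,0,0],[1,0,0,0,0,0,0],[1,0,0,0,0,0,0]],
  ],
)

```text
time_s: 28.1
tcp_pos: [0.4428, -0.2237, 0.1465]
ee_rot: [[-0.96, -0.28, -0.005], [-0.28, 0.96, 0.003], [0.004, 0.004, -1.0]]
wrist_force: [-0.0, -0.5, -0.4]
gripper_width: 0.006
gripper_force: 0.0
```

Run:
```python
from h import *
from station import r
go(ct(-.1075,.053),Rt(16.3))
for n in("top","scene","wrist"):
    c=r.capture(n);p=c["pixels"];np.savez(f"pics/{n}10.npz",**c)
    print(n,[b for b in blobs(p,(172,110,50),(180,255,255),10) if b[0][1]<300][:5],proj(c,ct(-.058,.062)),proj(c,ct(.065,.062)),"green",blobs(p,(50,120,50),(80,255,255),15))
s=load("scene10")["pixels"][170:290,250:390,::-1];t=load("top10")["pixels"][90:210,270:410,::-1]
k=dict(fx=2.8,fy=2.8,interpolation=cv2.INTER_CUBIC)
cv2.imwrite("pics/c10.png",np.hstack([cv2.resize(s,None,**k),cv2.resize(t,None,**k)]))
```

```text
t 28.1 tcp [ 0.4428 -0.2237  0.1465] F [-0.  -0.5 -0.4] w 0.006 gf 0.0 | shift [-0.3 -0.5 93.5] turn [ 0.004 -0.004 -0.001]
top [([530.6, 225.8], [528, 224, 6, 5, 13]), ([305.4, 244.6], [303, 241, 5, 8, 24]), ([452.7, 249.0], [449, 246, 8, 7, 27]), ([305.5, 259.3], [304, 250, 4, 20, 49]), ([305.3, 275.6], [304, 271, 4, 11, 26])] [[315.37892534 189.66785562]] [[296.05709289 130.1038875 ]] green []
scene [([567.7, 141.1], [557, 140, 23, 3, 39]), ([292.8, 226.7], [290, 224, 7, 6, 16]), ([319.0, 299.5], [294, 267, 47, 62, 254]), ([237.4, 284.8], [235, 282, 6, 7, 27]), ([391.2, 294.8], [389, 292, 6, 6, 16])] [[294.75326205 228.24776989]] [[264.29810504 208.88458806]] green []
wrist [([417.8, 96.5], [380, 0, 78, 210, 2675]), ([23.6, 56.8], [9, 42, 33, 28, 436])] [[326.31997063 314.34615342]] [[326.47430137 453.28030601]] green [([326.8, 241.4], [309, 224, 36, 36, 1044])]
```

View pics/c10.png

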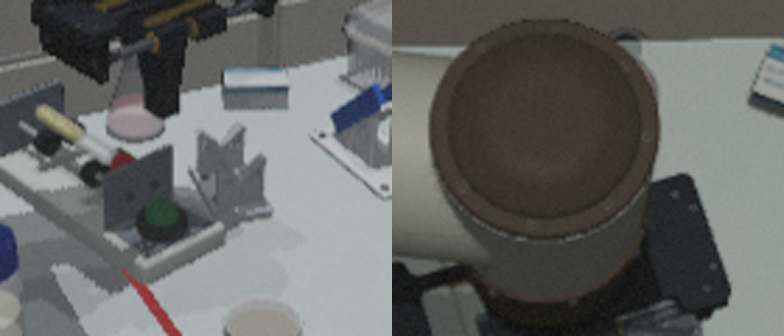

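The scene view shows the tube lying on the wheels between the end plates, with the cap at (293,227), the same place as before the press. The button is up and the gripper is clear, so I'm handing the job in.

```bash
python3 -c "
from station import r
print(r.finish_job())"
```

```text
the job is handed in; nothing more can be done
None
```

I handed the job in at 28 s with the tube lying on the roller's wheels; the jog button was held down for about 3 s and released, the arm is clear, and no verdict came back.

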